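Twist a stuck washing basket out of its pot

TASK

The steel washing basket is stuck in the grey pot: pulling alone will not free it. Take it by the rim, twist it while pulling up lightly until it comes free, lift it right out and set it down gently, upright, inside the blue drip dish; leave the mug, the oil pot and the ring gauge where they are.

Things in the scene. Friction and masses are not known exactly. Their poses are not given: they have to be found in the camera images.
- basket: Round open-topped steel basket, loose, 0.25 to 0.5 kg, 88 mm high, nested upright in the pot at the start, its top 32 mm above the pot's rim. Origin: centre of its underside; z is its axis, up. Bore 67 mm diameter, smooth; inner floor 4 mm above the origin; wall 4 mm. It turns freely either way in the pot, with about 2 mm of play upward and 3 mm sideways.
- basket_rim (a point): Centre of the basket's mouth, level with its rim, 88 mm above its origin. A bead on the outside makes the top 12 mm of the wall 8 mm thick (84 mm outside diameter). Fingers can spread inside the bore or pinch the rim. A flat flange, 114 mm diameter, 28 to 32 mm below this point, rests on the pot's rim and hides the inside.
- basket_lugs (a point): On the basket's axis, 23 mm above its origin, level with four hidden lugs (10 mm wide, 6 mm high, reaching to 48 mm radius) on its +x, +y, -x and -y sides. They are caught under a keeper ring in the pot that has four slots, 24 mm wide, 90 degrees apart, at an angle that differs every time and is unrelated to the pot's yaw. At the start the lugs are 20 to 70 degrees off.
- pot_mouth (a point): Centre of the pot's mouth, level with its rim, 68 mm above the desk. Where the lugs are within about 9 degrees of the keeper's slots the basket lifts straight out; elsewhere it stops hard after the 2 mm play. So a turn of less than a quarter in either direction frees it. It is clear when its underside is above this point.
- pot: Grey round pot with a black foot, bolted to the desk (fixed), 112 mm outside diameter, bore 102 mm, rim 68 mm high. Two ears with screws at its +y and -y sides. Origin: centre of its underside on the desk, z up. At the start the basket's axis is the pot's and the basket's origin lies 12 mm above this one.
- dish: Blue round drip dish, fixed on the desk, 136 mm outside diameter, 10 mm high; flat inside floor 4 mm above the origin and about 120 mm in diameter. Origin: centre of its underside.
- mug: Dark mug, 107 mm high, 82 mm diameter with a handle; bystander. Origin: at its underside.
- oil_pot: Small white lidded oil pot, 51 mm diameter, 36 mm high; bystander. Origin: centre of its underside.
- ring_gauge: Knurled steel setting ring, 54 mm diameter, 18 mm high, lying flat; bystander. Origin: centre of its underside.
Things that resemble listed ones, but are neither listed nor needed, are in the scene too. What is meant by the basket is not green, and is the larger of those in its own colour.

How it is judged:
On the way:
1. the basket is lifted clear out of the pot: its underside above the pot's rim (z of basket in the frame of pot above 0.07 m), for 0.1 s.
At the end, for the whole second after the job is handed in: The basket stands upright (within 0.08 rad), at rest and released, flat on the floor of the drip dish, inside its rim (axes within 28 mm of each other) (horizontal distance between basket and dish below 0.028 m and z of basket in the frame of dish between 0.001 and 0.008 m and angle between basket's own z axis and vertical below 0.08 rad and linear speed of basket below 0.02 m/s); the robot touches nothing.
It fails at once if the basket is dropped or slammed: faster than 0.6 m/s while its underside is below 0.05 m (height (world z) of basket below 0.05 m and linear speed of basket above 0.6 m/s).
It fails at once if the mug is moved by more than 30 mm (distance of mug from where it was at the start of the episode above 0.03 m).
It fails at once if the oil pot is moved by more than 30 mm (distance of oil_pot from where it was at the start of the episode above 0.03 m).
It fails at once if the ring gauge is moved by more than 30 mm (distance of ring_gauge from where it was at the start of the episode above 0.03 m).
It also fails if it takes over 54 s, if anything falls off the work surface, if the arm or the gripper's body presses on something with over 40 N, if the wrist force passes 120 N, or if a joint passes its speed limit or range.

ROBOT

A 6-joint arm with a two-finger parallel gripper is mounted at the origin on the work surface; the furniture and walls round the work are solid. World frame = base frame: x ahead of the robot, y to its left, z up, the work surface at z = 0. Lengths are in m, angles in rad, forces in N, time in s.
With the tool pointing down it reaches from about 0.25 to 0.775 m from the base axis. Payload 4 kg.
Tool frame: the origin (TCP) lies at the very end of the fingers, on their centre line; the grasp point (between the pads) lies 19 mm behind it; z points along the fingers, y is the direction in which the jaws open and shut (so a half turn about z gives the same grasp; the last joint's range is limited). The gripper opens to 94 mm and grips with 3 to 60 N. Pads are 16 mm wide; open, the fingers measure 119 mm over their backs; the gripper's body (75 mm by 177 mm) begins 78 mm behind the grasp point.
Start: joints at [-1.387, 0.087, 1.371, -0, 1.684, -0.103], TCP at [0.156, -0.528, 0.206] pointing down, gripper open.
Joint ranges: [-3.1, 3.1], [-0.76, 2.03], [0.27, 2.55], [-1.08, 4.22], [0.17, 2.65], [-2.57, 2.57]. Speed limits (rad/s): [2.79, 2.79, 3.14, 3.14, 3.14, 3.14].

INTERFACE

Orientations are given as [roll, pitch, yaw] about the fixed x, y, z axes, in that order (R = Rz(yaw) Ry(pitch) Rx(roll)).
In Python, from bench import robot, snapshot, calibration gives the robot as it stands. The module is installed in compiled form; this text tells all that it offers.
- The arm moves only by the tool servo_tool, never from a script. Its argument "series" is text: rows parted by semicolons, each of 5 numbers parted by spaces: the closure, from -1 (fully open) to 1 (shut), then the shift along the tool's x, y, z in cm, then the turn about the tool's z in rad. A call has 1 to 20 rows; each row is the pose to reach, as a shift and turn from the pose commanded when the call began, along the tool's axes at that moment; what a row does not reach only later rows make up. A row lasts 1/12 s, in which the tool goes at most 41.7 mm and 7.16 degrees, less where a joint would pass 70% of its speed; a pose out of reach is approached as far as the arm can. A call with a gripper value outside its range is refused whole. The fingers move at their own pace and stop on an object; the grip force is fixed at half the most. Time passes only in rows, so rows that repeat a pose let the fingers close. It gives the time, the measured TCP pose, the force and the opening at its end, in the units of the state.
- robot.get_obs(): the state, without advancing time (a new reading comes with each control period).
- snapshot(name): name is "scene" or "top" or "wrist"; returns (picture, depth): 420x560x3 uint8, red, green, blue; 420x560 float32, m along the optical axis (not along the pixel's ray), 0 where there is no reading.
- calibration(name): a dict with "fx", "fy", "cx", "cy" (pixels), "rvec" (rotation vector, rad) and "tvec" (3), from world to camera coordinates, as OpenCV has them; the wrist camera has in their place "tool_from_camera" (4x4, takes a point from camera to tool coordinates, whose origin is the TCP and whose axes are the flange's). Camera axes: x right, y down, z forward; pixel columns grow to the right and rows downward; lengths in m; the calibration is good to about 2 mm. A picture is of the moment at which its call begins: read the wrist's pose just before it. calibration takes no time and is no camera call.
- robot.close_job(): hands the job in, once; it reports no verdict.
The state is a dict: "time": time; "joint_positions": joint angles; "qvel": joint speeds; "joint_torque": joint torques, N m; "tool_pos": TCP position; "ee_rot": TCP orientation; "wrist_force": force on the tool from outside, world axes, zero at the start; "wrist_torque": the same for the moment, N m; "width": finger opening in m.
Only numpy, scipy, OpenCV 4.12 (cv2) and the standard library are available. Lean on these libraries where they do the work, as an engineer would, in place of code of your own. Each camera call takes 0.05 s, during which the arm holds its last target. There are 200 camera calls.

## Working session

There is one attempt and no reset: what is moved stays moved. The work goes in short steps, Python scripts to look and compute and a tool call to move; the robot and the scene stay as the last step left them, time stands still between calls to the robot, and variables do not carry over. Pictures are saved under pics/ and viewed, about 8 in all and at most 12, crops included, and the job is handed in when it is done.

Besides the shell and the picture viewer there is one more tool, called after "Emit:" as name(argument=value, ...), one argument or row to a line, values as JSON. servo_tool: Moves the arm, as the interface text tells. Its arguments: {"type":"object","properties":{"series":{"type":"string"}},"required":["series"]}

```bash
mkdir -p pics
cat > h.py <<'E'
import numpy as np, cv2
from bench import robot, snapshot, calibration
def world(name, d):
    c=calibration(name); h,w=d.shape
    u,v=np.meshgrid(np.arange(w),np.arange(h))
    p=np.stack([(u-c['cx'])/c['fx']*d,(v-c['cy'])/c['fy']*d,d],-1)
    if name=='wrist':
        o=robot.get_obs(); T=np.array(c['tool_from_camera'])
        p=p@T[:3,:3].T+T[:3,3]
        r,pt,y=o['ee_rot']
        from scipy.spatial.transform import Rotation as R
        return p@R.from_euler('xyz',[r,pt,y]).as_matrix().T+np.array(o['tool_pos'])
    M,_=cv2.Rodrigues(np.array(c['rvec'],float)); return (p-np.array(c['tvec']).ravel())@M
E
python3 - <<'E'
from h import *
for n in ['top','scene']:
    im,d=snapshot(n); np.savez(n,im=im,d=d,w=world(n,d)); cv2.imwrite(f'pics/{n}1.png',im[...,::-1])
print({k:np.round(v,3) for k,v in robot.get_obs().items()})
E
```

```text
{'time': np.float64(0.1), 'joint_positions': array([-1.387,  0.088,  1.372,  0.   ,  1.684, -0.103]), 'qvel': array([ 0.001, -0.001, -0.003, -0.   ,  0.001, -0.001]), 'joint_torque': array([ 2.0000e-03, -3.4125e+01, -3.0330e+01,  7.2000e-02,  3.0000e-02,
       -0.0000e+00]), 'tool_pos': array([ 0.155, -0.527,  0.204]), 'ee_rot': array([-3.14 , -0.   ,  0.287]), 'wrist_force': array([-0.437,  1.046,  0.027]), 'wrist_torque': array([-0.017,  0.032,  0.044]), 'width': np.float64(0.094)}
```

View pics/top1.png

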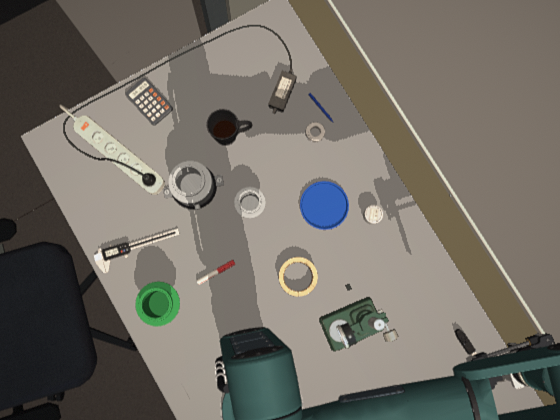

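View pics/scene1.png

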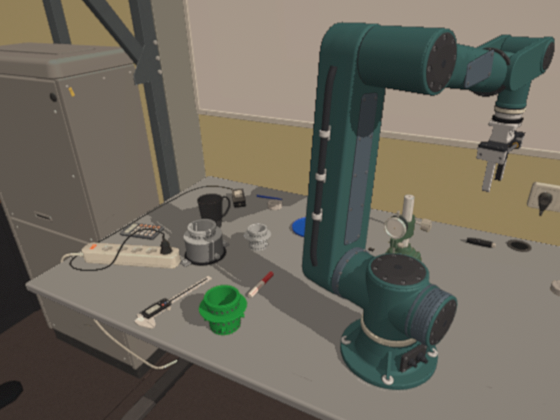

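Top view candidates for the basket are a steel one in the grey pot at (190,182), a small steel one at (250,202), and a green one at (157,303). The one in the pot fits: it is not green and is the larger steel one. The dish is at (324,205), the mug at (225,127), the oil pot at (373,213) and the ring gauge at (315,131). I'll confirm this in a crop and measure.

Run:
```python
from h import *
z=np.load('top.npz'); im,w=z['im'],z['w']
c=im[100:260,130:400]; cv2.imwrite('pics/crop1.png',cv2.resize(c,None,fx=2.96,fy=2.96,interpolation=3)[...,::-1])
def roi(u,v,r,lo,hi):
    p=w[v-r:v+r,u-r:u+r].reshape(-1,3); p=p[(p[:,2]>lo)&(p[:,2]<hi)]
    c,rad=cv2.minEnclosingCircle((p[:,:2]*1000).astype(np.float32)); return len(p),np.round(c,1),round(rad,1),np.round(np.median(p,0)*1000,1)
print('rim',roi(190,182,32,.092,.108)); print('flange',roi(190,184,32,.066,.08))
print('small',roi(250,202,22,.03,.2))
hsv=cv2.cvtColor(im,cv2.COLOR_RGB2HSV); m=(hsv[...,0]>100)&(hsv[...,0]<125)&(hsv[...,1]>150)
m[:,:290]=0;m[:170]=0;m[240:]=0;m[:,355:]=0
p=w[m]; print('dish',m.sum(),cv2.minEnclosingCircle((p[:,:2]*1000).astype(np.float32)),p.mean(0))
for n,(u,v) in dict(mug=(225,127),oil=(373,213),ring=(315,131)).items(): print(n,w[v,u])
```

```text
rim (313, array([590. , 182.9]), 42.5, array([589. , 183.5,  98.2]))
flange (600, array([589.7, 183.8]), 57.3, array([578.6, 176.6,  70.5]))
small (530, array([538.1,  28.2]), 42.2, array([536.8,  28.3,  44.5]))
dish 1789 ((455.14984130859375, -116.98162841796875), 163.97166442871094) [ 0.53278031 -0.17504097  0.01042867]
mug [0.74700973 0.09299386 0.0357733 ]
oil [ 0.50597111 -0.30440499  0.03343166]
ring [ 0.74482275 -0.15671713 -0.00279834]
```

View pics/crop1.png

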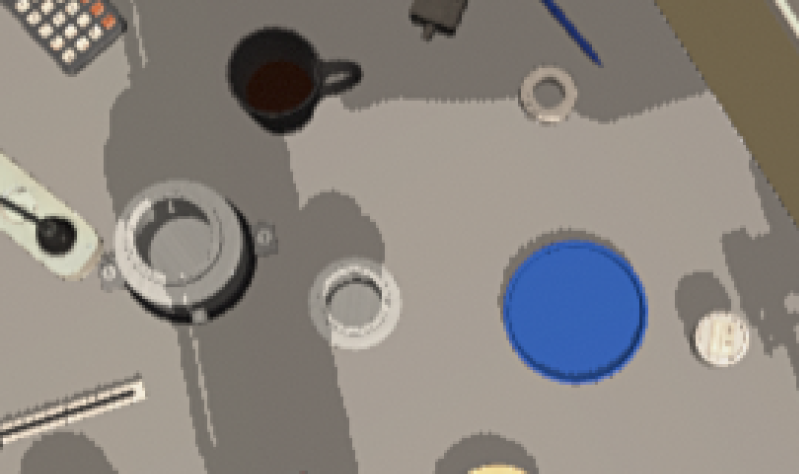

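The crop confirms it. The larger steel basket sits in the grey pot with the two screw ears, at crop (178,245). The steel one at (355,303) is a smaller free-standing one. The dish centre is at crop (575,311).

```bash
cat >> h.py <<'E'
from scipy.spatial.transform import Rotation as Rot
def togo(x,y,z,yaw=None):
    o=robot.get_obs(); M=Rot.from_euler('xyz',o['ee_rot']).as_matrix()
    print('t',round(float(o['time']),2),'pos',np.round(o['tool_pos'],4),'rot',np.round(o['ee_rot'],3),'F',np.round(o['wrist_force'],1),'w',round(float(o['width']),4))
    print('shift cm',np.round(100*M.T@(np.array([x,y,z])-o['tool_pos']),2),'turn',None if yaw is None else round(-(yaw-o['ee_rot'][2]),3))
E
python3 - <<'E'
from h import *
z=np.load('top.npz'); im,w=z['im'],z['w']
hsv=cv2.cvtColor(im,cv2.COLOR_RGB2HSV); m=(hsv[...,0]>100)&(hsv[...,0]<125)&(hsv[...,1]>150)
m[:,:290]=0;m[:170]=0;m[240:]=0;m[:,355:]=0
p=w[m]; p=p[np.linalg.norm(p[:,:2]-np.median(p[:,:2],0),axis=1)<.08]
print('dish',len(p),cv2.minEnclosingCircle((p[:,:2]*1000).astype(np.float32)),np.median(p,0))
# highest things in the corridor start->pot, and pot->dish
for a,b in (((.156,-.527),(.59,.183)),((.59,.183),(.533,-.175))):
    a,b=np.array(a),np.array(b); L=np.linalg.norm(b-a); u=(b-a)/L
    q=w.reshape(-1,3); s=(q[:,:2]-a)@u; t=np.abs((q[:,:2]-a)@[-u[1],u[0]])
    k=(s>.1)&(s<L)&(t<.1)&(q[:,2]<.3); print(np.round(q[k][np.argsort(-q[k][:,2])[:400:80]],3))
togo(.59,.183,.22,1.77)
E
```

```text
dish 1780 ((533.55078125, -175.45916748046875), 66.28059387207031) [ 0.5336465  -0.17584367  0.00293576]
[[ 0.232 -0.276  0.218]
 [ 0.218 -0.277  0.209]
 [ 0.237 -0.265  0.156]
 [ 0.241 -0.253  0.144]
 [ 0.215 -0.248  0.142]]
[[ 0.528 -0.001  0.071]
 [ 0.548 -0.001  0.063]
 [ 0.547  0.004  0.055]
 [ 0.511  0.042  0.045]
 [ 0.506  0.026  0.043]]
t 0.1 pos [ 0.1555 -0.5271  0.2044] rot [-3.14  -0.     0.287] F [-0.4  1.   0. ] w 0.0942
shift cm [ 61.76 -55.82  -1.43] turn -1.483
```

Emit:
servo_tool(
  series="-1 0 0 -5 0; -1 0 0 -9.6 0; -1 0 0 -9.6 0; -1 46.2 -23.1 -9.6 -1.48; -1 46.2 -23.1 -9.6 -1.48; -1 46.2 -23.1 -9.6 -1.48; -1 46.2 -23.1 -9.6 -1.48; -1 46.2 -23.1 -9.6 -1.48; -1 46.2 -23.1 -9.6 -1.48; -1 46.2 -23.1 -9.6 -1.48; -1 46.2 -23.1 -9.6 -1.48; -1 46.2 -23.1 -9.6 -1.48; -1 46.2 -23.1 -9.6 -1.48; -1 46.2 -23.1 -9.6 -1.48; -1 46.2 -23.1 -9.6 -1.48; -1 46.2 -23.1 -9.6 -1.48; -1 46.2 -23.1 -9.6 -1.48; -1 46.2 -23.1 -9.6 -1.48; -1 46.2 -23.1 -9.6 -1.48; -1 46.2 -23.1 -9.6 -1.48",
)

```text
time: 1.77
tool_pos: [0.5325, -0.1764, 0.3016]
ee_rot: [-3.141, 0.0, 1.765]
wrist_force: [-0.2, 0.2, -0.2]
width: 0.0938
```

Run:
```python
from h import *
im,d=snapshot('wrist'); w=world('wrist',d)
hsv=cv2.cvtColor(im,cv2.COLOR_RGB2HSV); m=(hsv[...,0]>100)&(hsv[...,0]<125)&(hsv[...,1]>150)&(d>0)
p=w[m]; p=p[np.linalg.norm(p[:,:2]-np.median(p[:,:2],0),axis=1)<.08]
v,u=np.where(m); print(u.min(),u.max(),v.min(),v.max())
print('dish',len(p),cv2.minEnclosingCircle((p[:,:2]*1000).astype(np.float32)),np.median(p,0))
togo(.59,.183,.20,1.77)
```

```text
34 559 118 418
dish 7633 ((535.9830932617188, -173.3150177001953), 70.68482971191406) [ 0.53251758 -0.17386443  0.0042808 ]
t 1.82 pos [ 0.5325 -0.1765  0.3017] rot [3.142e+00 1.000e-03 1.764e+00] F [-0.7 -0.2  0.4] w 0.0941
shift cm [34.18 12.56 10.16] turn -0.006
```

Emit:
servo_tool(
  series="-1 34.2 12.6 8 0; -1 34.2 12.6 8 0; -1 34.2 12.6 8 0; -1 34.2 12.6 8 0; -1 34.2 12.6 8 0; -1 34.2 12.6 8 0; -1 34.2 12.6 8 0; -1 34.2 12.6 8 0; -1 34.2 12.6 8 0; -1 34.2 12.6 8 0; -1 34.2 12.6 8 0; -1 34.2 12.6 8 0; -1 34.2 12.6 8 0",
)

```text
time: 2.9
tool_pos: [0.5907, 0.1828, 0.2224]
ee_rot: [3.14, 0.001, 1.764]
wrist_force: [0.0, 0.5, 0.3]
width: 0.0937
```

Run:
```python
from h import *
im,d=snapshot('wrist'); w=world('wrist',d); cv2.imwrite('pics/wrist1.png',im[...,::-1])
g=(d>0)&(np.linalg.norm(w[...,:2]-[.59,.183],axis=-1)<.075)
for lo,hi in ((.092,.108),(.064,.08)):
    p=w[g&(w[...,2]>lo)&(w[...,2]<hi)]; print(len(p),cv2.minEnclosingCircle((p[:,:2]*1000).astype(np.float32)),np.median(p,0))
togo(.59,.183,.082,1.77)
```

```text
2626 ((589.6952514648438, 183.7132568359375), 41.98693084716797) [0.5895476  0.18406748 0.09975466]
4221 ((589.4058837890625, 183.8394775390625), 56.82955551147461) [0.58542796 0.20358605 0.07201339]
t 2.95 pos [0.5908 0.1827 0.2225] rot [3.14  0.    1.764] F [ 0.7 -0.1  0.4] w 0.094
shift cm [ 0.05 -0.09 14.05] turn -0.006
```

View pics/wrist1.png

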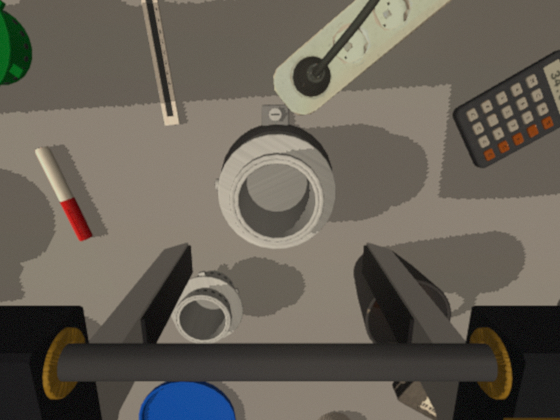

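The wrist view shows the basket in the pot at about (276,195), with the open jaws straddling it and clear space around its rim. I'll descend around the bead.

Emit:
servo_tool(
  series="-1 0.12 -0.1 4 0; -1 0.12 -0.1 8 0; -1 0.12 -0.1 11 0; -1 0.12 -0.1 12 0; -1 0.12 -0.1 12.7 0; -1 0.12 -0.1 13.4 0; -1 0.12 -0.1 14 0; -1 0.12 -0.1 14.5 0; -1 0.12 -0.1 14.5 0; 1 0.12 -0.1 14.5 0; 1 0.12 -0.1 14.5 0; 1 0.12 -0.1 14.5 0; 1 0.12 -0.1 14.5 0; 1 0.12 -0.1 14.5 0; 1 0.12 -0.1 14.5 0; 1 0.12 -0.1 14.5 0",
)

```text
time: 4.28
tool_pos: [0.5898, 0.1859, 0.0775]
ee_rot: [3.14, -0.0, 1.767]
wrist_force: [0.9, 0.3, 5.3]
width: 0.0819
```

Emit:
servo_tool(
  series="1 0 0 -0.1 0; 1 0 0 -0.2 0; 1 0 0 -0.3 0; 1 0 0 -0.3 0.06; 1 0 0 -0.3 0.12; 1 0 0 -0.3 0.18; 1 0 0 -0.3 0.24; 1 0 0 -0.3 0.24; 1 0 0 -0.3 0.24",
)

```text
time: 5.03
tool_pos: [0.5882, 0.1854, 0.0779]
ee_rot: [-3.139, 0.001, 1.528]
wrist_force: [0.1, 0.4, -4.5]
width: 0.0819
```

Run:
```python
from h import *
togo(.5896,.1837,.08); o=robot.get_obs(); print(o['wrist_force'],o['wrist_torque'],o['joint_positions'])
im,d=snapshot('wrist'); cv2.imwrite('pics/wrist2.png',im[...,::-1])
```

```text
t 5.03 pos [0.5882 0.1854 0.0779] rot [-3.139e+00  1.000e-03  1.528e+00] F [ 0.1  0.4 -4.5] w 0.0819
shift cm [-0.16  0.15 -0.21] turn None
[ 0.10787684  0.36352749 -4.53649663] [ 0.00121886 -0.14856517 -0.00188683] [ 2.13497178e-01  2.91749374e-01  1.38716293e+00 -1.14161947e-04
  1.46572456e+00  2.56154172e-01]
```

View pics/wrist2.png

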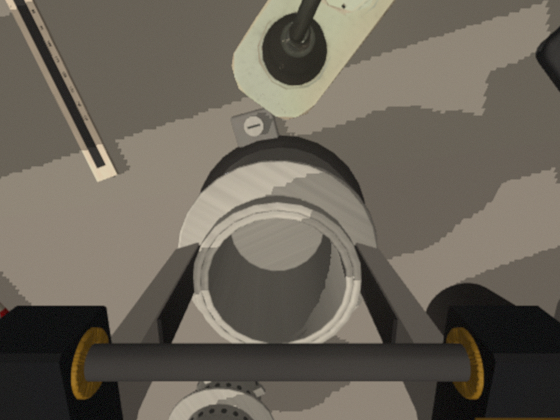

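The basket is gripped across its bead and turning freely. I'll pull slightly more while twisting on.

Emit:
servo_tool(
  series="1 0 0 -0.1 0; 1 0 0 -0.2 0; 1 0 0 -0.3 0; 1 0 0 -0.3 0; 1 0 0 -0.3 0.06; 1 0 0 -0.3 0.12; 1 0 0 -0.3 0.18; 1 0 0 -0.3 0.2; 1 0 0 -0.3 0.2",
)

```text
time: 5.83
tool_pos: [0.5895, 0.1848, 0.0796]
ee_rot: [3.141, 0.002, 1.326]
wrist_force: [5.4, 0.1, -19.3]
width: 0.0823
```

Emit:
servo_tool(
  series="1 0 0 0.1 0.06; 1 0 0 0.1 0.12; 1 0 0 0.1 0.18; 1 0 0 0.1 0.22; 1 0 0 0.1 0.22; 1 0 0 0.1 0.22",
)

```text
time: 6.33
tool_pos: [0.5895, 0.1852, 0.0796]
ee_rot: [3.141, 0.001, 1.107]
wrist_force: [5.4, 0.5, -17.7]
width: 0.0826
```

Emit:
servo_tool(
  series="1 0 0 0.05 0.06; 1 0 0 0.05 0.12; 1 0 0 0.05 0.18; 1 0 0 0.05 0.22; 1 0 0 0.05 0.22; 1 0 0 0.05 0.22",
)

```text
time: 6.83
tool_pos: [0.5905, 0.1838, 0.0798]
ee_rot: [3.138, 0.001, 0.887]
wrist_force: [8.0, -2.0, -17.4]
width: 0.0825
```

Run:
```python
from h import *
togo(.5896,.1837,.08); o=robot.get_obs(); print(o['wrist_torque'],o['joint_positions'][5])
im,d=snapshot('wrist'); w=world('wrist',d); cv2.imwrite('pics/wrist3.png',im[...,::-1])
g=(d>0)&(np.linalg.norm(w[...,:2]-[.59,.183],axis=-1)<.046)&(w[...,2]>.085); p=w[g]; print(len(p),np.percentile(p[:,2],[50,80,95]))
```

```text
t 6.83 pos [0.5905 0.1838 0.0798] rot [3.138e+00 1.000e-03 8.870e-01] F [  8.   -2.  -17.4] w 0.0825
shift cm [-0.07 -0.06 -0.02] turn None
[-0.75457774 -1.67551631 -0.24657153] 0.8969222619606386
31278 [0.17551006 0.19416401 0.19523416]
```

View pics/wrist3.png

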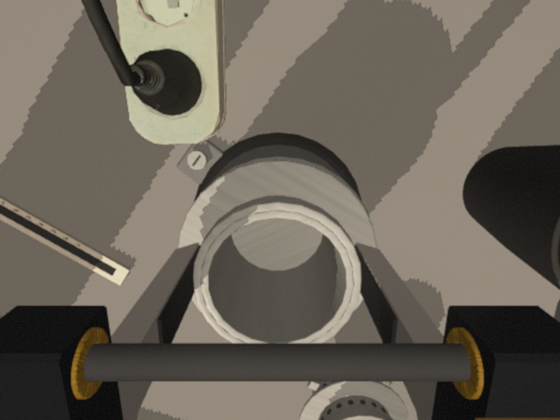

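The basket turns with the gripper: the brush marks on the flange keep their place in the wrist view. About 50° turned so far, so I'll go on.

Emit:
servo_tool(
  series="1 0 0 0 0.06; 1 0 0 0 0.12; 1 0 0 0 0.18; 1 0 0 0 0.18; 1 0 0 0 0.18",
)

```text
time: 7.3
tool_pos: [0.5904, 0.1858, 0.0832]
ee_rot: [3.14, -0.003, 0.709]
wrist_force: [1.9, -0.4, -2.7]
width: 0.0825
```

It has come free: the force fell to 2.7 N and the tool rose. I'll lift slowly with a small extra turn towards the slot centre.

Emit:
servo_tool(
  series="1 0 0 -0.2 0.03; 1 0 0 -0.4 0.03; 1 0 0 -0.6 0.03; 1 0 0 -0.9 0.03; 1 0 0 -1.2 0.03; 1 0 0 -1.2 0.03; 1 0 0 -1.2 0.03",
)

```text
time: 7.88
tool_pos: [0.59, 0.1854, 0.0941]
ee_rot: [3.14, -0.002, 0.677]
wrist_force: [4.5, -2.9, -2.9]
width: 0.082
```

Emit:
servo_tool(
  series="1 0 0 -0.6 0; 1 0 0 -1.2 0; 1 0 0 -1.8 0; 1 0 0 -2.4 0; 1 0 0 -3 0; 1 0 0 -3.8 0; 1 0 0 -4.6 0; 1 0 0 -5.4 0; 1 0 0 -6.2 0; 1 0 0 -7 0; 1 0 0 -8 0; 1 0 0 -9 0; 1 0 0 -10 0; 1 0 0 -11 0; 1 0 0 -11 0; 1 0 0 -11 0; 1 0 0 -11 0",
)

```text
time: 9.3
tool_pos: [0.5889, 0.1856, 0.2025]
ee_rot: [-3.141, 0.001, 0.677]
wrist_force: [-0.7, -0.5, -4.1]
width: 0.0823
```

Run:
```python
from h import *
togo(.533,-.175,.205); print(robot.get_obs()['wrist_torque'])
im,d=snapshot('wrist'); im2,_=snapshot('scene'); cv2.imwrite('pics/lift.png',np.hstack([im,im2])[:, :,::-1][::1,::1]); 
a=cv2.imread('pics/lift.png'); cv2.imwrite('pics/lift.png',cv2.resize(a,(800,300)))
```

```text
t 9.3 pos [0.5889 0.1856 0.2025] rot [-3.141e+00  1.000e-03  6.770e-01] F [-0.7 -0.5 -4.1] w 0.0823
shift cm [-26.95  24.61  -0.23] turn None
[ 0.00453022 -0.03610799 -0.02480079]
```

View pics/lift.png

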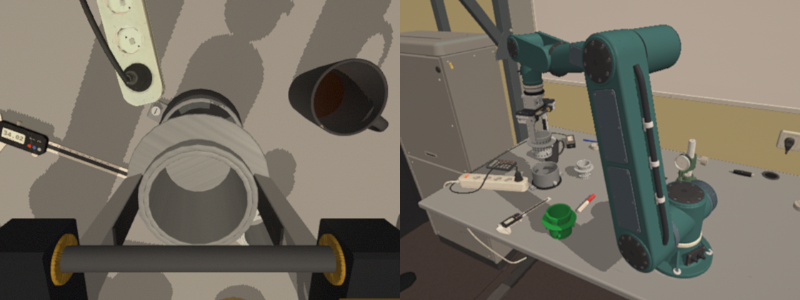

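The lift is clean: the wrist view shows the basket still square in the jaws and the pot empty behind it, and the scene view shows it hanging upright above the pot. I'll carry it over the dish.

Emit:
servo_tool(
  series="1 -1 0.9 0 0; 1 -2.8 2.6 0 0; 1 -5 4.6 0 0; 1 -7.5 6.8 0 0; 1 -10 9.1 0 0; 1 -12.5 11.4 0 0; 1 -15 13.7 0 0; 1 -17.5 16 0 0; 1 -20 18.3 0 0; 1 -22.5 20.5 0 0; 1 -24.5 22.4 0 0; 1 -26 23.7 0 0; 1 -26.8 24.4 0 0; 1 -27 24.6 0 0; 1 -27 24.6 0 0; 1 -27 24.6 0 0; 1 -27 24.6 0 0; 1 -27 24.6 0 0",
)

```text
time: 10.9
tool_pos: [0.533, -0.1739, 0.203]
ee_rot: [-3.141, -0.0, 0.679]
wrist_force: [-0.2, 0.2, -3.9]
width: 0.0822
```

Run:
```python
from h import *
togo(.533,-.175,.0695)
im,d=snapshot('wrist'); w=world('wrist',d); tz=robot.get_obs()['tool_pos'][2]
g=(d>0)&(np.linalg.norm(w[...,:2]-[.533,-.175],axis=-1)<.06)
for lo,hi in ((.012,.032),(-.012,.0)):
    p=w[g&(w[...,2]>tz+lo)&(w[...,2]<tz+hi)]; print(len(p),cv2.minEnclosingCircle((p[:,:2]*1000).astype(np.float32)),np.median(p,0)-[0,0,tz])
```

```text
t 10.9 pos [ 0.533  -0.1739  0.203 ] rot [-3.141 -0.     0.679] F [-0.2  0.2 -3.9] w 0.0822
shift cm [-0.07  0.09 13.35] turn None
10000 ((539.6140747070312, -167.18028259277344), 53.27152633666992) [ 0.53549255 -0.16992312  0.02203934]
9486 ((530.8054809570312, -174.3730010986328), 56.83890914916992) [ 0.55817079 -0.1539267  -0.00489943]
```

Emit:
servo_tool(
  series="1 0 0 0.8 0; 1 0 0 2 0; 1 0 0 3.3 0; 1 0 0 4.6 0; 1 0 0 5.9 0; 1 0 0 7.2 0; 1 0 0 8.3 0; 1 0 0 9.3 0; 1 0 0 10.2 0; 1 0 0 11 0; 1 0 0 11.5 0; 1 0 0 12 0; 1 0 0 12.4 0; 1 0 0 12.7 0; 1 0 0 12.9 0; 1 0 0 13 0; 1 0 0 13 0; 1 0 0 13 0",
)

```text
time: 12.45
tool_pos: [0.5329, -0.1753, 0.0733]
ee_rot: [3.141, -0.0, 0.677]
wrist_force: [-0.0, -1.0, -3.1]
width: 0.0823
```

Emit:
servo_tool(
  series="1 0 0 0.05 0; 1 0 0 0.1 0; 1 0 0 0.15 0; 1 0 0 0.2 0; 1 0 0 0.25 0; 1 0 0 0.3 0; 1 0 0 0.35 0; 1 0 0 0.35 0; 1 0 0 0.35 0",
)

```text
time: 13.2
tool_pos: [0.5331, -0.175, 0.0702]
ee_rot: [3.141, -0.001, 0.677]
wrist_force: [0.1, 3.1, 2.2]
width: 0.0823
```

Contact: the wrist force changed sign, and 0.070 is the height I expected. I'll press a hair more, then open slowly.

Emit:
servo_tool(
  series="1 0 0 0.05 0; 1 0 0 0.1 0; 1 0 0 0.1 0; 1 0 0 0.1 0; 0.2 0 0 0.1 0; -0.2 0 0 0.1 0; -0.6 0 0 0.1 0; -1 0 0 0.1 0; -1 0 0 0.1 0; -1 0 0 0.1 0; -1 0 0 0.1 0; -1 0 0 0.1 0",
)

```text
time: 14.2
tool_pos: [0.5326, -0.1755, 0.0682]
ee_rot: [3.141, 0.0, 0.677]
wrist_force: [0.5, -0.3, -0.1]
width: 0.0937
```

Emit:
servo_tool(
  series="-1 0 0 -0.3 0; -1 0 0 -0.6 0; -1 0 0 -1 0; -1 0 0 -1.5 0; -1 0 0 -2 0; -1 0 0 -3 0; -1 0 0 -4 0; -1 0 0 -6 0; -1 0 0 -9 0; -1 0 0 -12 0; -1 0 0 -15 0; -1 0 0 -18 0; -1 0 0 -18 0; -1 0 0 -18 0; -1 0 0 -18 0",
)

```text
time: 15.45
tool_pos: [0.5325, -0.1751, 0.2485]
ee_rot: [3.141, 0.0, 0.677]
wrist_force: [-0.1, 0.2, -0.7]
width: 0.0941
```

Run:
```python
from h import *
togo(.533,-.175,.25)
im,d=snapshot('wrist'); w=world('wrist',d); im2,_=snapshot('scene')
cv2.imwrite('pics/end.png',cv2.resize(np.hstack([im,im2])[...,::-1],(800,300)))
g=(d>0)&(np.linalg.norm(w[...,:2]-[.533,-.175],axis=-1)<.065)
for lo,hi in ((.084,.1),(.058,.07)):
    p=w[g&(w[...,2]>lo)&(w[...,2]<hi)]; A=np.c_[p[:,:2]-p[:,:2].mean(0),np.ones(len(p))]
    print(len(p),cv2.minEnclosingCircle((p[:,:2]*1000).astype(np.float32)),np.median(p,0),'slope',np.linalg.lstsq(A,p[:,2],rcond=None)[0])
```

```text
t 15.45 pos [ 0.5325 -0.1751  0.2485] rot [3.141 0.    0.677] F [-0.1  0.2 -0.7] w 0.0941
shift cm [ 0.04  0.02 -0.15] turn None
2094 ((530.4252319335938, -174.4409942626953), 42.10719680786133) [ 0.53172189 -0.1738976   0.09047796] slope [0.00229977 0.00391988 0.0902316 ]
3509 ((530.490478515625, -174.34010314941406), 56.86347579956055) [ 0.54653984 -0.16171532  0.06271684] slope [-0.00514464 -0.00241957  0.06279705]
```

View pics/end.png

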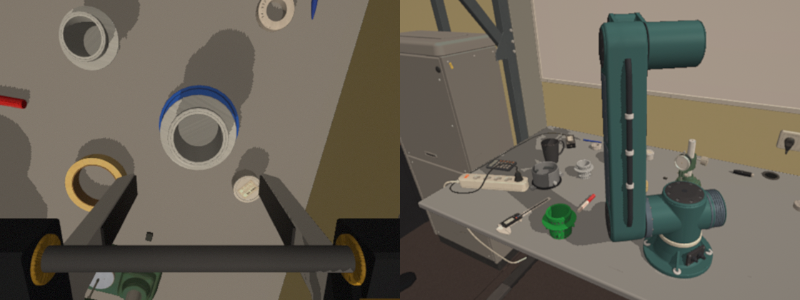

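The wrist half shows the basket standing upright in the blue dish at about (199,135), with the gripper clear of it. The oil pot at (246,188) and the ring gauge at (276,12) are undisturbed. In the scene half the mug stands where it was.

```bash
python3 -c "
from bench import robot
print(robot.close_job())"
```

```text
the job is handed in; nothing more can be done
None
```

The basket is out of the pot and standing upright in the blue dish, and the job is handed in (arm time about 15.5 s of the 54 s allowed).

I gripped the basket across the bead on its rim and twisted it about 60° under a pull that peaked at 19 N. When the force dropped to about 3 N I lifted it straight out. I then carried it over the dish, lowered it until it touched, released it and backed off.

**Last checks:**
- **Position:** the basket axis is about 3 mm from the dish centre; the limit is 28 mm.
- **Upright:** the tilt measured from the rim and flange is about 0.006 rad; the limit is 0.08 rad.
- **Height:** the rim reads at z ≈ 0.090 m and the flange at 0.063 m. A basket flat on the dish floor should give 0.092 m and 0.064 m, so both agree within the 2 mm calibration.
- **Release:** the gripper is fully open, about 16 cm above the rim, with near-zero wrist force.
- **Bystanders:** the mug, oil pot and ring gauge look untouched in the final pictures; I did not measure their positions again.

One reading was off: while gripping, the jaws showed 82 mm on the 84 mm bead. The grip held throughout.

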